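# Stroke down a row of brass terminal leaves

### The job

Run your fingertips lightly along the tops of the row of terminal blocks on the blue jig, from the end with the white dots to the other, so that the five raised brass leaves fold down flat on their blocks one after the other, in that order. Do not press hard on the jig, do not lift it or shove it out of its place, and leave the red jig with its raised leaves and the other things on the bench as they are.

Things in the scene. Friction and masses are not known exactly. Their poses are not given: they have to be found in the camera images.
- blue_jig: loose flat jig (about 0.85 kg): blue base plate 200 x 56 x 12 mm with a straight row of five black terminal blocks (28 mm along the row, 36 across, 34 mm pitch, tops 42 mm above the table). Origin: centre of the underside; z up, x along the row; two white dots mark the -x end, the row's start. Each block has a raised brass leaf, 22 x 20 x 2 mm, hinged across the row. Folded flat, leaf tops are 44 mm above the table.
- red_jig: loose flat jig (about 0.85 kg): red base plate 200 x 56 x 12 mm with a straight row of five black terminal blocks (28 mm along the row, 36 across, 34 mm pitch, tops 42 mm above the table). Origin: centre of the underside; z up, x along the row; two white dots mark the -x end, the row's start. Same raised leaves as the blue jig's; they must stay up.
- spare_block: a loose single black terminal block without leaf, 28 x 36 x 30 mm, standing between the jigs; origin at the centre of its underside
- driver: a small screwdriver, some 200 mm long, lying on the bench; origin under its middle, handle towards its -x
- jar: a closed jar, 54 mm across, 80 mm tall; origin at the centre of its underside
- blue_jig_leaf1 (a joint): hinge angle of blue leaf 1, counted from the dotted end: 0 = flat on its block, 1.57 = upright, stop at 1.75. Hinge line across the row at x = -79 mm, height 42 mm in the jig's frame, centred on y = 0; flat, the leaf points to +x. Folds when pushed to +x with a few newtons, stays where left
- blue_jig_leaf2 (a joint): hinge angle of blue leaf 2, counted from the dotted end: 0 = flat on its block, 1.57 = upright, stop at 1.75. Hinge line across the row at x = -45 mm, height 42 mm in the jig's frame, centred on y = 0; flat, the leaf points to +x. Folds when pushed to +x with a few newtons, stays where left
- blue_jig_leaf3 (a joint): hinge angle of blue leaf 3, counted from the dotted end: 0 = flat on its block, 1.57 = upright, stop at 1.75. Hinge line across the row at x = -11 mm, height 42 mm in the jig's frame, centred on y = 0; flat, the leaf points to +x. Folds when pushed to +x with a few newtons, stays where left
- blue_jig_leaf4 (a joint): hinge angle of blue leaf 4, counted from the dotted end: 0 = flat on its block, 1.57 = upright, stop at 1.75. Hinge line across the row at x = +23 mm, height 42 mm in the jig's frame, centred on y = 0; flat, the leaf points to +x. Folds when pushed to +x with a few newtons, stays where left
- blue_jig_leaf5 (a joint): hinge angle of blue leaf 5, counted from the dotted end: 0 = flat on its block, 1.57 = upright, stop at 1.75. Hinge line across the row at x = +57 mm, height 42 mm in the jig's frame, centred on y = 0; flat, the leaf points to +x. Folds when pushed to +x with a few newtons, stays where left
- red_jig_leaf1 (a joint): the same for leaf 1 of the red jig
- red_jig_leaf2 (a joint): the same for leaf 2 of the red jig
- red_jig_leaf3 (a joint): the same for leaf 3 of the red jig
- red_jig_leaf4 (a joint): the same for leaf 4 of the red jig
- red_jig_leaf5 (a joint): the same for leaf 5 of the red jig
Things that resemble listed ones, but are neither listed nor needed, are in the scene too. Leave any pink or turquoise look-alike of the red_jig alone.

How it is judged:
By the outcome, as a careful person would: the job done as asked, in the order asked, and still so for the second after the job is handed in, with the robot touching nothing.
It also fails if it takes over 48 s, if anything falls off the work surface, if the arm or the gripper's body presses on something with over 40 N, if the wrist force passes 120 N, or if a joint passes its speed limit or range.

### The arm

A 7-joint arm with a two-finger parallel gripper is mounted at the origin on the work surface. World frame = base frame: x ahead of the robot, y to its left, z up, the work surface at z = 0. Lengths are in m, angles in rad, forces in N, time in s.
With the tool pointing down it reaches from about 0.425 to 0.825 m from the base axis. Payload 3.6 kg.
Tool frame: the origin (TCP) lies on the centre line of the jaws, within the pads' length; the fingertips stand 19 mm ahead of it and the grasp point (between the pads) is the TCP; z points along the fingers, x is the direction in which the jaws open and shut, and the axes are right-handed (so a half turn about z gives the same grasp; the last joint's range is limited). The gripper opens to 93 mm and grips with 3 to 60 N. Pads are 15 mm wide; open, the fingers measure 128 mm over their backs; the gripper's body (75 mm by 188 mm) begins 65 mm behind the grasp point.
Start: joints at [-1.278, 0.615, -0.013, 1.423, 0.008, 1.103, -0.04], TCP at [0.204, 0.617, 0.205] pointing down, gripper open.
Joint ranges: [-3.12, 3.12], [-0.3, 2.06], [-1.34, 1.32], [0.26, 2.42], [-1.36, 4.5], [0.01, 1.98], [-2.84, 2.84]. Speed limits (rad/s): [2.79, 2.79, 3.14, 3.14, 3.14, 3.14, 3.14].

### API

Orientations are given as a rotation vector (axis times angle).
In Python, from cell import r gives the robot as it stands.
- The arm moves only by the shell command python3 -m creep 'ROWS' [FORCE]. ROWS is a JSON object of lists of equal length, an entry for each row: "rotation": the turn, a rotation vector about the tool's x, y, z in rad, a list of three; "slide": the shift along the tool's x, y, z in mm, a list of three; "grip": the closure, from 0 (fully open) to 1 (shut). In form: {"rotation": [[wx, wy, wz], ...], "slide": [[x, y, z], ...], "grip": [grip, ...]}. A call has 1 to 5 rows; each row is the pose to reach, as a shift and turn from the pose commanded when the call began, along the tool's axes at that moment; what a row does not reach only later rows make up. A row lasts 1/10 s, in which the tool goes at most 50 mm and 8.59 degrees, less where a joint would pass 70% of its speed; a pose out of reach is approached as far as the arm can. A call with a gripper value outside its range is refused whole. The fingers move at their own pace and stop on an object; FORCE is the grip in N (left out, the last holds). Time passes only in rows, so rows that repeat a pose let the fingers close. It gives the time, the measured TCP pose, the force and the opening at its end, in the units of the state.
- r.sense(): the state, without advancing time (a new reading comes with each control period).
- r.capture(name): name is "scene" or "top"; returns the picture (400x640x3 uint8, red, green, blue); there is no depth.
- r.camera_info(name): a dict with "fx", "fy", "cx", "cy" (pixels), "dist" ([k1, k2, p1, p2, k3] as OpenCV has them; the pictures are not rectified), "eye" and "rotation" of the camera in the world. Camera axes: x right, y down, z forward; pixel columns grow to the right and rows downward; lengths in m; the calibration is good to about 2 mm. A picture is of the moment at which its call begins. camera_info takes no time and is no camera call.
- r.job_done(): hands the job in, once; it reports no verdict.
The state is a dict: "time_s": time; "joints": joint angles; "joint_vel": joint speeds; "joint_torque": joint torques, N m; "tcp_pos": TCP position; "orientation": TCP orientation; "force": force on the tool from outside, world axes, zero at the start; "wrist_torque": the same for the moment, N m; "width": finger opening in m.
Only numpy, scipy, OpenCV 4.12 (cv2) and the standard library are available. Lean on these libraries where they do the work, as an engineer would, in place of code of your own. Each camera call takes 0.05 s, during which the arm holds its last target.

## Working session

There is one attempt and no reset: what is moved stays moved. The work goes in short steps, Python scripts to look and compute and a shell command to move; the robot and the scene stay as the last step left them, time stands still between calls to the robot, and variables do not carry over. Pictures are saved under pics/ and viewed, and the job is handed in when it is done.

```bash
mkdir -p pics; ls
python3 - <<'E'
from cell import r
import cv2
for n in("scene","top"):
    cv2.imwrite(f"pics/{n}0.png",r.capture(n)[:,:,::-1]); print(n,r.camera_info(n))
print(r.sense())
E
```

```text
pics
scene {'fx': 380.84494772104085, 'fy': 380.84494772104085, 'cx': 321.2994091598732, 'cy': 199.3759079935625, 'dist': array([0.00015386, 0.        , 0.        , 0.        , 0.        ]), 'eye': array([ 0.93616095, -0.3690763 ,  0.66562453]), 'rotation': array([-2.19667015, -1.07618204,  0.39877711])}
top {'fx': 451.5776237946772, 'fy': 451.5776237946772, 'cx': 328.58063401013567, 'cy': 205.4042789517774, 'dist': array([0.00809024, 0.        , 0.        , 0.        , 0.        ]), 'eye': array([ 0.25582175, -0.00881026,  1.28446697]), 'rotation': array([-2.15502838,  2.09508784, -0.2032983 ])}
{'time_s': 0.1, 'joints': array([-1.27848574,  0.61579611, -0.012638  ,  1.42472218,  0.00812419,
        1.10334829, -0.04039091]), 'joint_vel': array([-0.00249409, -0.00222819, -0.00078904, -0.00174974, -0.00089608,
        0.00116494,  0.00057172]), 'joint_torque': array([ 1.32316298e-03, -4.60040152e+01,  2.10038899e-01, -1.66244727e+01,
       -6.11991249e-02,  1.68221287e-02,  8.62738216e-05]), 'tcp_pos': array([0.20349225, 0.6165663 , 0.20351954]), 'orientation': array([ 2.54471545,  1.84001651, -0.00279687]), 'force': array([-1.43614311,  0.40835053,  0.22878202]), 'wrist_torque': array([-0.0114514 , -0.02805955, -0.04541612]), 'width': 0.09314555672579333}
```

View pics/top0.png

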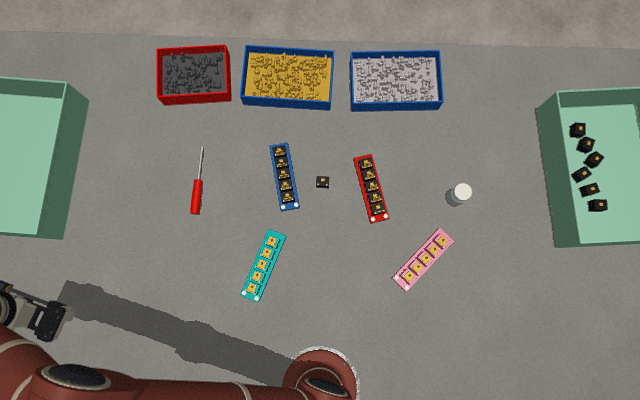

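View pics/scene0.png

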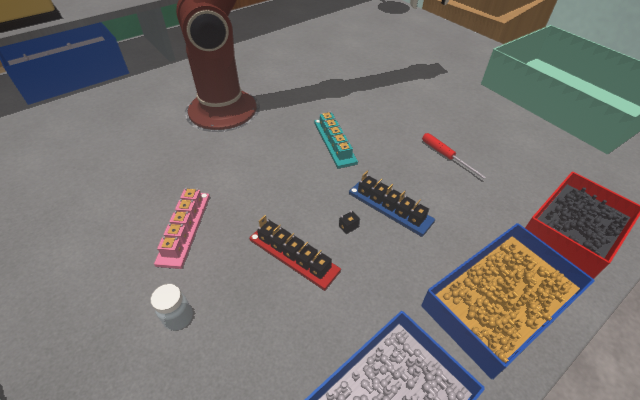

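The blue jig is at about (285,177) in the top view. Its dotted end is nearest the robot, at about (296,206), and the row runs away from the robot. I'll enlarge it.

Run:
```python
import cv2
a=cv2.imread("pics/top0.png")[135:220,255:330]; cv2.imwrite("pics/tc.png",cv2.resize(a,None,fx=7,fy=7,interpolation=cv2.INTER_CUBIC))
a=cv2.imread("pics/scene0.png")[165:240,335:445]; cv2.imwrite("pics/sc.png",cv2.resize(a,None,fx=7,fy=7,interpolation=cv2.INTER_CUBIC))
```

```text
(no output)
```

View pics/tc.png

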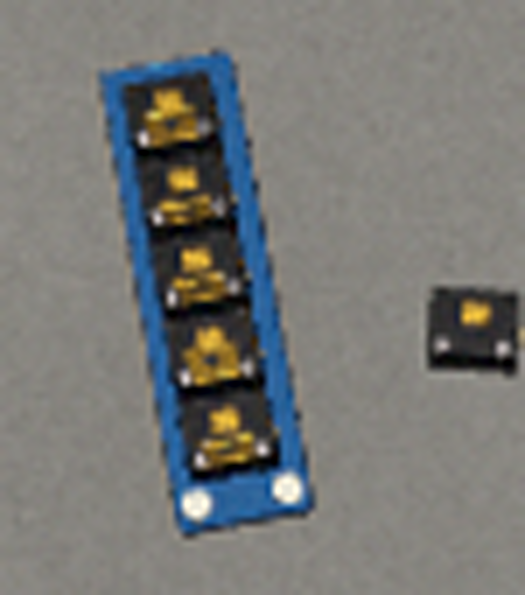

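View pics/sc.png

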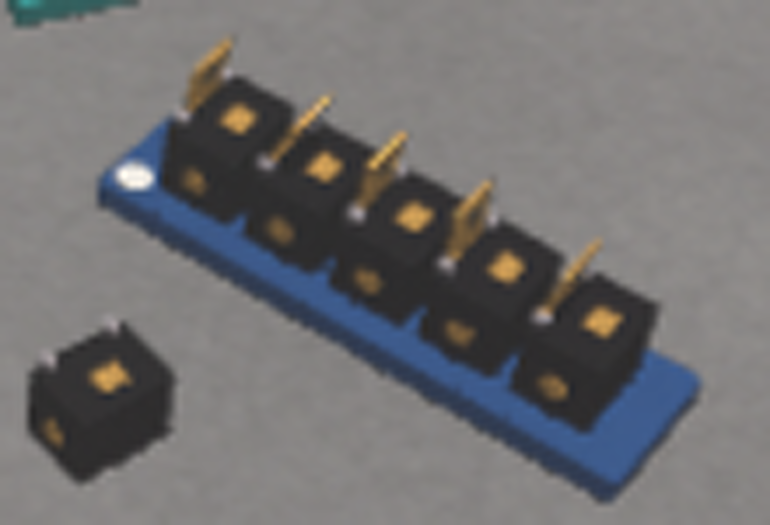

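```bash
cat > h.py <<'E'
from cell import r
import numpy as np, cv2
from scipy.spatial.transform import Rotation as R
def cam(n):
    i=r.camera_info(n);K=np.array([[i['fx'],0,i['cx']],[0,i['fy'],i['cy']],[0,0,1]])
    return K,i['dist'],np.array(i['eye']),R.from_rotvec(i['rotation']).as_matrix()
def back(n,px,z):
    K,d,e,M=cam(n)
    p=cv2.undistortPoints(np.array(px,float).reshape(-1,1,2),K,d).reshape(-1,2)
    v=np.c_[p,np.ones(len(p))]@M.T
    return e+v*((z-e[2])/v[:,2])[:,None]
def proj(n,X):
    K,d,e,M=cam(n)
    return cv2.projectPoints(np.array(X,float),cv2.Rodrigues(M.T)[0],-M.T@e,K,d)[0].reshape(-1,2)
E
python3 - <<'E'
from h import *
def f(n,p,o,z): 
    q=(np.array(p)+.5)/7-.5+o; return back(n,q,z)
c=f("top",[(101,72),(232,52),(313,512),(185,535)],(255,135),.012)
print(c.round(4), c.mean(0))
d=f("top",[(196,503),(288,488)],(255,135),.012);print("dots",d.round(4),d.mean(0))
s=f("scene",[(700,378),(612,490),(100,185),(134,176)],(335,165),.012);print("scene",s.round(4))
for a,b in((3,0),(2,1)): v=c[b]-c[a];print(np.degrees(np.arctan2(v[1],v[0])),np.hypot(*v[:2]))
v=c[1]-c[0];print(np.degrees(np.arctan2(v[1],v[0])))
# block tops in scene: leaf hinge dots; 
s=f("scene",[(240,118),(325,166),(414,216),(507,267),(602,322)],(335,165),.042);print("pads",s.round(4))
s2=f("top",[(226,418),(210,338),(196,258),(182,178),(168,98)],(255,135),.042);print(s2.round(4))
print(R.from_rotvec(r.sense()['orientation']).as_matrix().round(3))
E
```

```text
[[0.6723 0.1695 0.012 ]
 [0.6827 0.1149 0.012 ]
 [0.4872 0.0731 0.012 ]
 [0.4761 0.125  0.012 ]] [0.57957492 0.12060862 0.012     ]
dots [[0.4895 0.1211 0.012 ]
 [0.4969 0.0837 0.012 ]] [0.49320669 0.10241283 0.012     ]
scene [[0.6743 0.1662 0.012 ]
 [0.6872 0.1104 0.012 ]
 [0.4945 0.0698 0.012 ]
 [0.4983 0.0818 0.012 ]]
12.781162579517096 0.20113855651409362
12.068246731341516 0.19994664894831915
-79.18420238112806
pads [[0.5198 0.1064 0.042 ]
 [0.5528 0.1134 0.042 ]
 [0.5861 0.1205 0.042 ]
 [0.6194 0.1282 0.042 ]
 [0.653  0.1348 0.042 ]]
[[0.5191 0.1076 0.042 ]
 [0.5519 0.1155 0.042 ]
 [0.585  0.1227 0.042 ]
 [0.6184 0.13   0.042 ]
 [0.6522 0.1373 0.042 ]]
[[ 0.313  0.95  -0.001]
 [ 0.95  -0.313 -0.002]
 [-0.002  0.    -1.   ]]
```

```bash
python3 -m creep '{"rotation":[[0,0,-0.107],[0,0,-0.214],[0,0,-0.32],[0,0,-0.427],[0,0,-0.533]],"slide":[[-27,28,0],[-54,56,0],[-81,84,0],[-108,112,0],[-136,140,0]],"grip":[1,1,1,1,1]}' 20
cat > go.py <<'E'
from h import *
import sys
th=np.radians(float(sys.argv[5]) if len(sys.argv)>5 else 12.3); c=np.array([.580,.1207])
u=np.array([np.cos(th),np.sin(th)]);n=np.array([-u[1],u[0]])
s=r.sense();M=R.from_rotvec(s['orientation']).as_matrix();p=s['tcp_pos']
q=p[:2]-c
print("t",s['time_s'],"pos",p.round(4),"jig x,y mm",(1e3*q@u).round(1),(1e3*q@n).round(1),"tip z",round((p[2]+M[2,2]*.019)*1e3,1),"F",s['force'].round(2),"w",s['width'].round(4))
print("tool x yaw",np.degrees(np.arctan2(M[1,0],M[0,0])).round(2),"tilt",M[2].round(4))
if len(sys.argv)>3:
    X,Y,Z=map(float,sys.argv[1:4]) # jig mm, tip z mm
    t=np.r_[c+u*X/1e3+n*Y/1e3,Z/1e3+.019]
    print("slide",(M.T@(t-p)*1e3).round(1))
E
python3 go.py -106 0 100
```

```text
time_s: 0.6
tcp_pos: [0.2945, 0.4425, 0.2041]
orientation: [1.965, 2.45, -0.001]
force: [0.8, -0.1, 0.2]
width: 0.0575Traceback (most recent call last):
  File "go.py", line 7, in <module>
    print("t",s['time_s'],"pos",p.round(4),"jig x,y mm",(1e3*q@u).round(1),(1e3*q@n).round(1),"tip z",round((p[2]+M[2,2]*.019)*1e3,1),"F",s['force'].round(2),"w",s['width'].round(4))
                                                                                                                                                                  ^^^^^^^^^^^^^^^^
AttributeError: 'float' object has no attribute 'round'
```

```bash
sed -i "s/s\['width'\].round(4)/round(s['width'],4)/" go.py; python3 go.py -106 0 100
```

```text
t 0.6 pos [0.2945 0.4425 0.2041] jig x,y mm -210.4 375.2 tip z 185.1 F [ 0.8  -0.14  0.17] w 0.0575
tool x yaw 102.54 tilt [-8.e-04 -4.e-04 -1.e+00]
slide [-375.6  102.9   85.4]
```

```bash
python3 -m creep '{"rotation":[[0,0,0],[0,0,0],[0,0,0],[0,0,0],[0,0,0]],"slide":[[-40,11,0],[-80,22,0],[-120,33,0],[-160,44,0],[-200,55,0]],"grip":[1,1,1,1,1]}'; python3 -m creep '{"rotation":[[0,0,0],[0,0,0],[0,0,0],[0,0,0],[0,0,0]],"slide":[[-40,11,10],[-80,22,20],[-120,33,30],[-150,40,40],[-150,40,40]],"grip":[1,1,1,1,1]}';python3 -m creep '{"rotation":[[0,0,0],[0,0,0]],"slide":[[0,0,0],[0,0,0]],"grip":[1,1]}'; python3 go.py -106 0 80
```

```text
time_s: 1.1
tcp_pos: [0.3906, 0.2587, 0.2044]
orientation: [-1.971, -2.446, 0.001]
force: [1.3, 0.0, 0.3]
width: 0.0178
time_s: 1.6
tcp_pos: [0.462, 0.1165, 0.163]
orientation: [1.982, 2.436, -0.007]
force: [-1.3, -0.1, 0.6]
width: 0.0007
time_s: 1.8
tcp_pos: [0.4607, 0.1239, 0.1647]
orientation: [-1.968, -2.448, -0.001]
force: [0.1, -0.4, -0.0]
width: 0.0004
t 1.8 pos [0.4607 0.1239 0.1647] jig x,y mm -115.8 28.5 tip z 145.7 F [ 0.14 -0.42 -0.03] w 0.0004
tool x yaw 102.41 tilt [ 9.e-04 -1.e-04 -1.e+00]
slide [-28.6   9.8  65.6]
```

```bash
python3 -m creep '{"rotation":[[0,0,0],[0,0,0],[0,0,0],[0,0,0],[0,0,0]],"slide":[[-15,4,30],[-29,9,60],[-29,9,85],[-29,9,99],[-29,9,99]],"grip":[1,1,1,1,1]}'; python3 -m creep '{"rotation":[[0,0,0],[0,0,0]],"slide":[[0,0,0],[0,0,0]],"grip":[1,1]}'; python3 go.py -106 0 46
python3 - <<'E'
from h import *
a=r.capture("top")[135:220,255:330,::-1];b=r.capture("scene")[125:240,325:445,::-1]
a=cv2.resize(a,None,fx=5,fy=5,interpolation=2);b=cv2.resize(b,None,fx=3.5,fy=3.5,interpolation=2)
o=np.zeros((430,800,3),np.uint8);o[:a.shape[0],:a.shape[1]]=a;o[:b.shape[0],376:376+b.shape[1]]=b;cv2.imwrite("pics/a1.png",o)
E
```

```text
time_s: 2.3
tcp_pos: [0.4745, 0.0975, 0.0642]
orientation: [-1.966, -2.447, 0.004]
force: [-0.0, 0.0, 0.0]
width: 0.0003
time_s: 2.5
tcp_pos: [0.4769, 0.097, 0.0666]
orientation: [1.969, 2.447, 0.003]
force: [-0.3, 0.2, 0.0]
width: 0.0006
t 2.5 pos [0.4769 0.097  0.0666] jig x,y mm -105.7 -1.2 tip z 47.6 F [-0.31  0.21  0.02] w 0.0006
tool x yaw 102.36 tilt [ 3.0e-04  2.3e-03 -1.0e+00]
slide [ 1.2 -0.3  1.6]
```

View pics/a1.png

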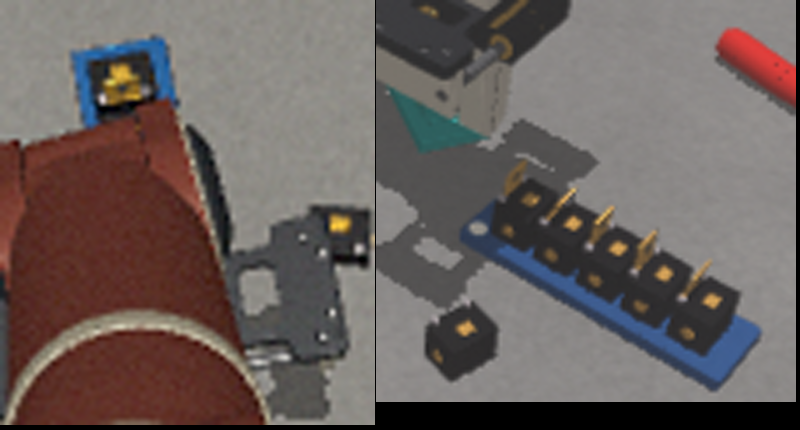

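Run:
```python
from h import *
s=r.sense();p=s['tcp_pos'];M=R.from_rotvec(s['orientation']).as_matrix()
for o in ([0,0,.019],[.0175,.0075,.019],[-.0175,.0075,.019],[.0175,-.0075,.019],[-.0175,-.0075,.019]):
    print((proj("scene",[p+M@o])-(325,125))*3.5+(376,0))
a=r.capture("scene")[90:240,300:460,::-1];cv2.imwrite("pics/a2.png",cv2.resize(a,None,fx=5,fy=4,interpolation=2)[:600])
```

```text
[[476.06636255 161.84688244]]
[[500.39508589 153.13249928]]
[[469.51074351 180.86818194]]
[[482.44396639 143.3421141 ]]
[[451.41041765 170.6784673 ]]
```

View pics/a2.png

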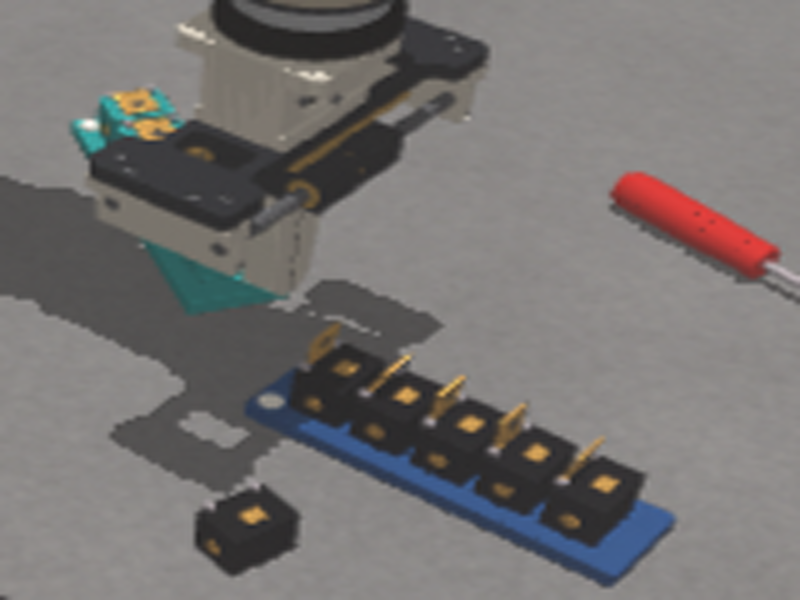

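Run:
```python
from h import *
s=r.sense();p=s['tcp_pos'];M=R.from_rotvec(s['orientation']).as_matrix()
x0,y0,k=315,100,10
a=r.capture("scene")[y0:y0+60,x0:x0+80,::-1]
b=cv2.resize(a,None,fx=k,fy=k,interpolation=cv2.INTER_NEAREST)
for o in [(a,b_,c) for a in(.0175,-.0175) for b_ in(.0075,-.0075) for c in(.019,-.065)]:
    q=(proj("scene",[p+M@o])[0]+.5-(x0,y0))*k; cv2.circle(b,tuple(int(v) for v in q),4,(0,0,255) if o[2]>0 else (0,255,0),-1)
cv2.imwrite("pics/a3.png",b)
```

```text
(no output)
```

View pics/a3.png

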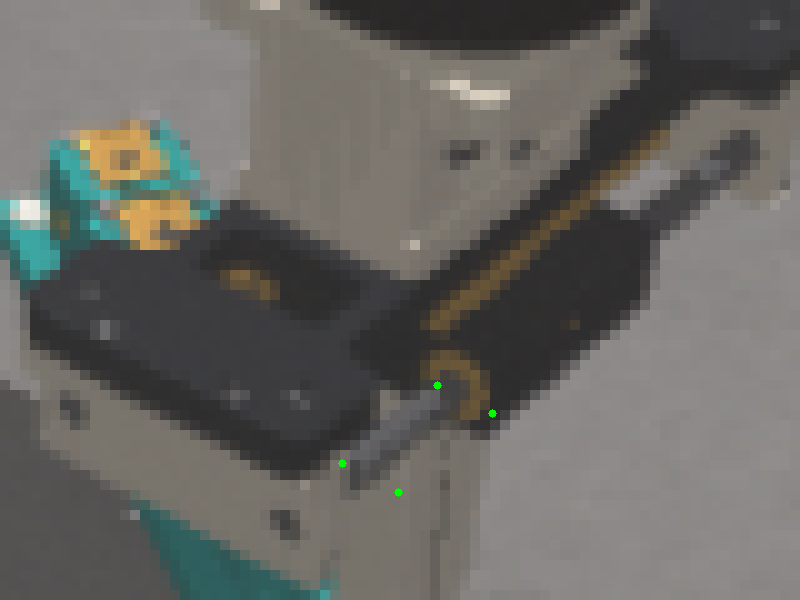

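Cropped too early; I'll shift the crop down.

Run:
```python
from h import *
s=r.sense();p=s['tcp_pos'];M=R.from_rotvec(s['orientation']).as_matrix()
x0,y0,k=325,135,10
a=r.capture("scene")[y0:y0+60,x0:x0+80,::-1]
b=cv2.resize(a,None,fx=k,fy=k,interpolation=cv2.INTER_NEAREST)
for o in [(a,b_,c) for a in(.0175,-.0175) for b_ in(.0075,-.0075) for c in(.019,-.065)]:
    q=(proj("scene",[p+M@o])[0]+.5-(x0,y0))*k; cv2.circle(b,tuple(int(v) for v in q),3,(0,0,255) if o[2]>0 else (0,255,0),-1)
cv2.imwrite("pics/a4.png",b)
```

```text
(no output)
```

View pics/a4.png

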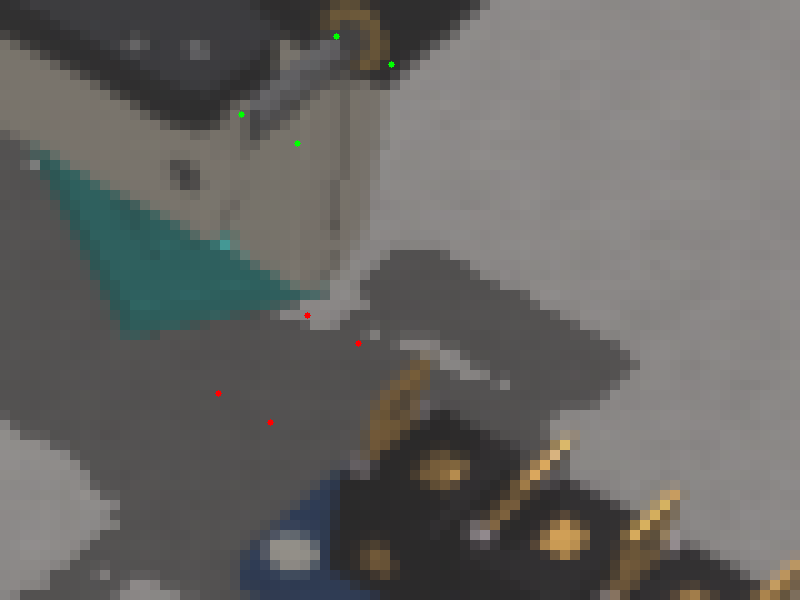

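Run:
```python
from h import *
s=r.sense();p=s['tcp_pos'];M=R.from_rotvec(s['orientation']).as_matrix()
def box(b,hx,hy,z0,z1,col,n,x0,y0,k):
    P=[(x,y,z) for x in(hx,-hx) for y in(hy,-hy) for z in(z0,z1)]
    Q=[tuple(int(v) for v in (proj(n,[p+M@np.array(o)])[0]+.5-(x0,y0))*k) for o in P]
    for i in range(8):
        for j in (1,2,4):
            if not i&j: cv2.line(b,Q[i],Q[i|j],col,1)
for n,x0,y0 in(("scene",290,60),("top",240,135)):
    k=6
    a=r.capture(n)[y0:y0+100,x0:x0+130,::-1]
    b=cv2.resize(a,None,fx=k,fy=k,interpolation=2); c=b.copy()
    box(b,.094,.0375,-.065,-.12,(0,255,0),n,x0,y0,k)
    box(b,.0175,.0075,.019,-.065,(0,0,255),n,x0,y0,k)
    cv2.imwrite(f"pics/w_{n}.png",b)
```

```text
(no output)
```

View pics/w_scene.png

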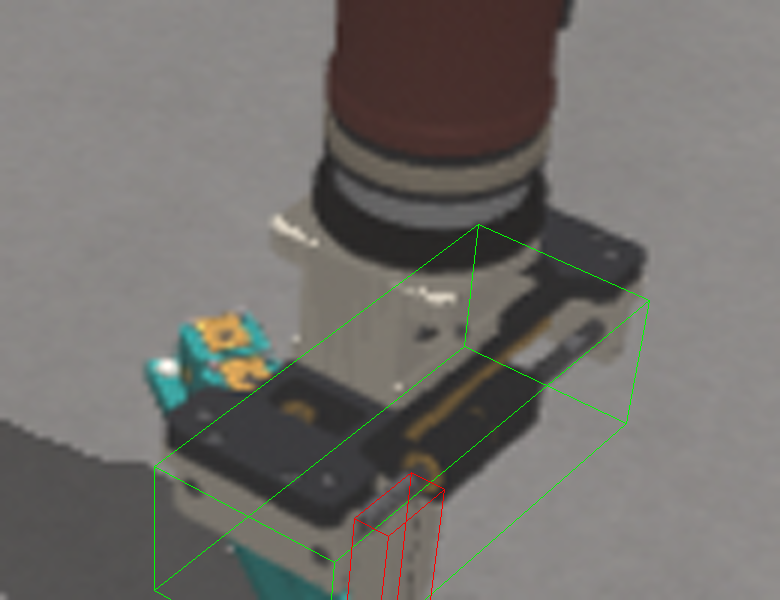

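View pics/w_top.png

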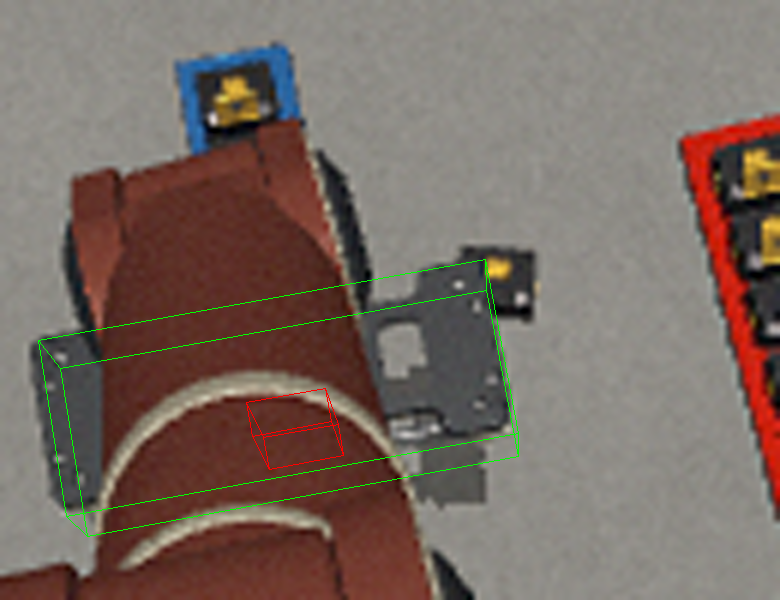

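```bash
python3 - <<'E'
from h import *
np.save("c0.npy",r.capture("scene"))
E
python3 -m creep '{"rotation":[[0,0,0],[0,0,0],[0,0,0],[0,0,0]],"slide":[[0,0,0],[0,0,0],[0,0,0],[0,0,0]],"grip":[0.4,0.4,0.4,0.4]}'
python3 - <<'E'
from h import *
x0,y0,k=300,110,8
A=np.load("c0.npy");B=r.capture("scene")
o=[cv2.resize(np.ascontiguousarray(I[y0:y0+75,x0:x0+100,::-1]),None,fx=k,fy=k,interpolation=2) for I in(A,B)]
cv2.imwrite("pics/o1.png",o[1]); d=cv2.absdiff(A,B)[y0:y0+75,x0:x0+100]
cv2.imwrite("pics/od.png",cv2.resize(np.clip(d.astype(int)*3,0,255).astype(np.uint8),None,fx=k,fy=k,interpolation=0))
E
```

```text
time_s: 3.3
tcp_pos: [0.4762, 0.0959, 0.0655]
orientation: [-1.971, -2.446, 0.0]
force: [-0.1, 0.8, -0.9]
width: 0.028
```

View pics/o1.png

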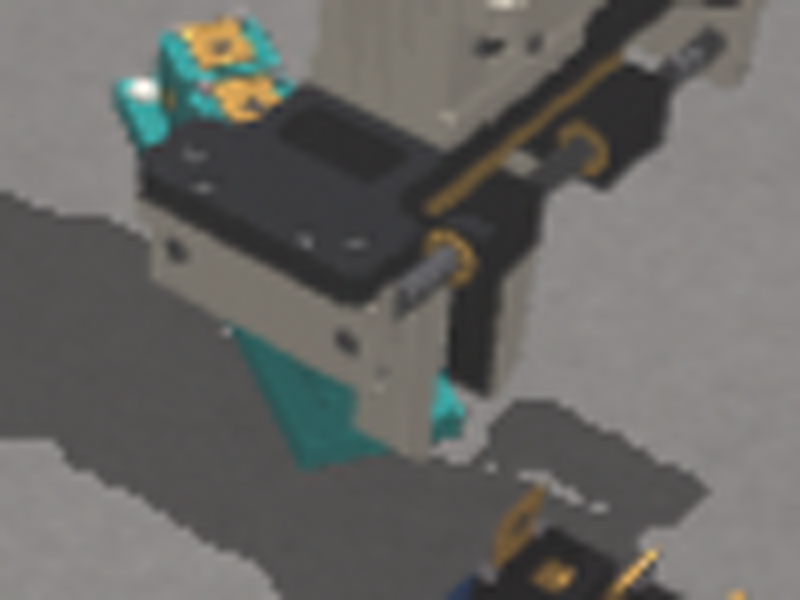

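View pics/od.png

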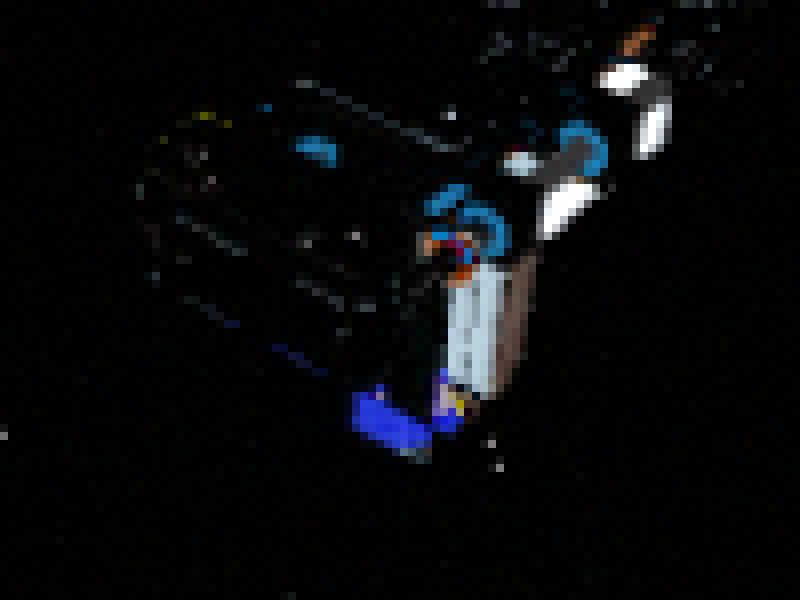

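Run:
```python
from h import *
s=r.sense();p=s['tcp_pos'];M=R.from_rotvec(s['orientation']).as_matrix();print(s['width'],p)
for x in (-.014,-.0315):
  for y in(-.0075,.0075):
    for z in(.019,.0,-.02): print(x,y,z,((proj("scene",[p+M@np.array((x,y,z))])[0]+.5-(300,110))*8).round())
b=cv2.resize(np.ascontiguousarray(r.capture("scene")[140:185,330:385,::-1]),None,fx=14,fy=13,interpolation=0)
cv2.imwrite("pics/o2.png",b)
a=cv2.resize(np.ascontiguousarray(r.capture("top")[135:235,230:350,::-1]),None,fx=6,fy=6,interpolation=0)
cv2.imwrite("pics/o3.png",a)
```

```text
0.03181924656215287 [0.47617634 0.0959589  0.06551519]
-0.014 -0.0075 0.019 [380. 510.]
-0.014 -0.0075 0.0 [384. 462.]
-0.014 -0.0075 -0.02 [389. 410.]
-0.014 0.0075 0.019 [421. 533.]
-0.014 0.0075 0.0 [426. 485.]
-0.014 0.0075 -0.02 [431. 434.]
-0.0315 -0.0075 0.019 [344. 542.]
-0.0315 -0.0075 0.0 [347. 494.]
-0.0315 -0.0075 -0.02 [351. 442.]
-0.0315 0.0075 0.019 [385. 566.]
-0.0315 0.0075 0.0 [389. 518.]
-0.0315 0.0075 -0.02 [394. 466.]
```

View pics/o2.png

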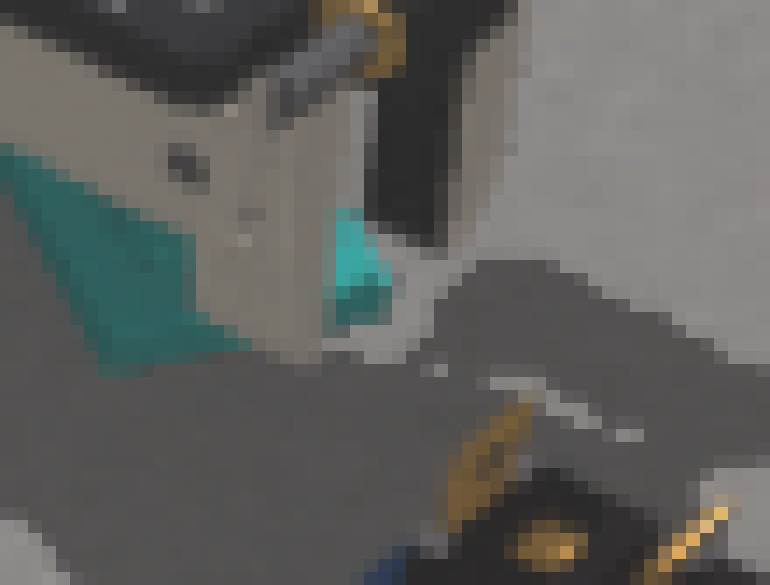

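```bash
python3 -m creep '{"rotation":[[0,0,0],[0,0,0],[0,0,0],[0,0,0],[0,0,0]],"slide":[[0,-10,0],[0,-22,0],[0,-22,10],[0,-22,20],[0,-22,20]],"grip":[1,1,1,1,1]}';  python3 -m creep '{"rotation":[[0,0,0],[0,0,0],[0,0,0]],"slide":[[0,0,3],[0,0,6],[0,0,6]],"grip":[1,1,1]}';python3 go.py
```

```text
time_s: 3.95
tcp_pos: [0.4541, 0.0912, 0.044]
orientation: [-1.97, -2.445, 0.003]
force: [-0.5, 0.6, 0.9]
width: 0.0089
time_s: 4.25
tcp_pos: [0.4548, 0.0913, 0.0392]
orientation: [-1.971, -2.446, 0.001]
force: [0.4, 0.8, -0.2]
width: 0.0005
t 4.25 pos [0.4548 0.0913 0.0392] jig x,y mm -128.6 -2.0 tip z 20.2 F [ 0.4   0.85 -0.19] w 0.0005
tool x yaw 102.28 tilt [-0.e+00 -4.e-04 -1.e+00]
```

```bash
python3 -m creep '{"rotation":[[0,0,0],[0,0,0],[0,0,0],[0,0,0]],"slide":[[0,0,4],[0,0,8],[0,0,12],[0,0,12]],"grip":[1,1,1,1]}';python3 -m creep '{"rotation":[[0,0,0],[0,0,0],[0,0,0]],"slide":[[0,0,1],[0,0,3],[0,0,3]],"grip":[1,1,1]}';python3 go.py
```

```text
time_s: 4.65
tcp_pos: [0.4543, 0.0912, 0.027]
orientation: [-1.971, -2.446, 0.002]
force: [0.1, -0.4, 0.3]
width: 0.001
time_s: 4.95
tcp_pos: [0.4546, 0.0913, 0.0244]
orientation: [-1.971, -2.446, 0.0]
force: [0.6, 0.3, -0.2]
width: 0.0002
t 4.95 pos [0.4546 0.0913 0.0244] jig x,y mm -128.8 -2.0 tip z 5.4 F [ 0.61  0.32 -0.16] w 0.0002
tool x yaw 102.27 tilt [-0.e+00 -3.e-04 -1.e+00]
```

Run:
```python
from h import *
b=cv2.resize(np.ascontiguousarray(r.capture("scene")[120:220,310:440,::-1]),None,fx=6,fy=6,interpolation=2)
cv2.imwrite("pics/p1.png",b)
```

```text
(no output)
```

View pics/p1.png

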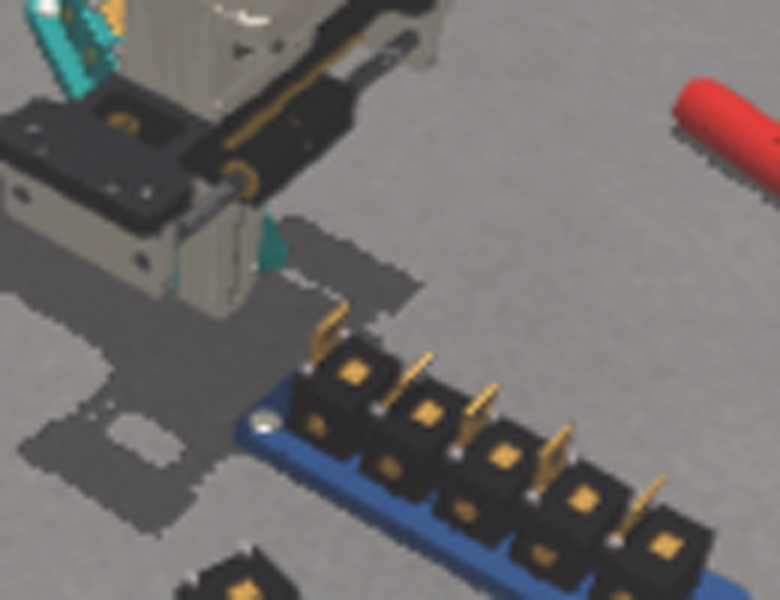

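Run:
```python
from h import *
s=r.sense();p=s['tcp_pos'];M=R.from_rotvec(s['orientation']).as_matrix()
for o in [(x,y,z) for x in(.0175,-.0175) for y in(.0075,-.0075) for z in(.019,-.02)]:
    print(o,((proj("scene",[p+M@np.array(o)])[0]+.5-(310,120))*6).round())
# turquoise jig corners from first top image
print(back("top",[(273,229),(286,233),(257,301),(241,295)],.012).round(3))
print(back("top",[(323,183)],.03))
```

```text
(0.0175, 0.0075, 0.019) [251. 346.]
(0.0175, 0.0075, -0.02) [258. 276.]
(0.0175, -0.0075, 0.019) [222. 330.]
(0.0175, -0.0075, -0.02) [228. 260.]
(-0.0175, 0.0075, 0.019) [200. 392.]
(-0.0175, 0.0075, -0.02) [205. 323.]
(-0.0175, -0.0075, 0.019) [170. 375.]
(-0.0175, -0.0075, -0.02) [175. 306.]
[[0.424 0.145 0.012]
 [0.413 0.108 0.012]
 [0.223 0.179 0.012]
 [0.238 0.224 0.012]]
[[0.557503  0.0071769 0.03     ]]
```

```bash
python3 -m creep '{"rotation":[[0,0,0],[0,0,0],[0,0,0],[0,0,0]],"slide":[[0,0,1],[0,0,2],[0,0,3],[0,0,3]],"grip":[1,1,1,1]}';python3 -m creep '{"rotation":[[0,0,0],[0,0,0]],"slide":[[0,0,1],[0,0,1]],"grip":[1,1]}';python3 -m creep '{"rotation":[[0,0,0],[0,0,0]],"slide":[[0,0,1],[0,0,1]],"grip":[1,1]}';python3 go.py
```

```text
time_s: 5.4
tcp_pos: [0.4546, 0.0913, 0.0214]
orientation: [-1.971, -2.446, 0.0]
force: [-0.6, -0.3, 0.2]
width: 0.0002
time_s: 5.6
tcp_pos: [0.4547, 0.0913, 0.0205]
orientation: [-1.971, -2.446, 0.0]
force: [-0.2, -0.8, 0.7]
width: 0.0005
time_s: 5.8
tcp_pos: [0.4546, 0.0913, 0.0195]
orientation: [-1.971, -2.446, 0.0]
force: [0.4, -0.6, -0.3]
width: 0.0006
t 5.8 pos [0.4546 0.0913 0.0195] jig x,y mm -128.8 -2.0 tip z 0.5 F [ 0.38 -0.6  -0.32] w 0.0006
tool x yaw 102.27 tilt [-0.e+00 -3.e-04 -1.e+00]
```

```bash
python3 -m creep '{"rotation":[[0,0,0],[0,0,0]],"slide":[[0,0,1],[0,0,1]],"grip":[1,1]}';python3 -m creep '{"rotation":[[0,0,0],[0,0,0]],"slide":[[0,0,1],[0,0,1]],"grip":[1,1]}'
```

```text
time_s: 6.0
tcp_pos: [0.4547, 0.0913, 0.0184]
orientation: [-1.971, -2.446, 0.0]
force: [-0.1, -0.2, -0.2]
width: 0.0003
time_s: 6.2
tcp_pos: [0.4547, 0.0913, 0.0175]
orientation: [-1.971, -2.446, 0.0]
force: [-0.7, -0.4, 1.0]
width: 0.0003
```

```bash
python3 -m creep '{"rotation":[[0,0,0],[0,0,0]],"slide":[[0,0,1],[0,0,1]],"grip":[1,1]}';python3 -m creep '{"rotation":[[0,0,0],[0,0,0]],"slide":[[0,0,1],[0,0,1]],"grip":[1,1]}';python3 -m creep '{"rotation":[[0,0,0],[0,0,0]],"slide":[[0,0,1],[0,0,1]],"grip":[1,1]}'
```

```text
time_s: 6.4
tcp_pos: [0.4547, 0.0913, 0.0165]
orientation: [-1.971, -2.446, 0.0]
force: [-0.3, 0.3, 0.4]
width: 0.0001
time_s: 6.6
tcp_pos: [0.4547, 0.0913, 0.0154]
orientation: [-1.971, -2.446, 0.0]
force: [0.5, 0.2, 0.6]
width: 0.0005
time_s: 6.8
tcp_pos: [0.4546, 0.0913, 0.0144]
orientation: [-1.971, -2.446, 0.0]
force: [-0.6, 1.2, -0.4]
width: 0.0003
```

```bash
python3 -m creep '{"rotation":[[0,0,0],[0,0,0],[0,0,0],[0,0,0],[0,0,0]],"slide":[[0,0,-10],[2,0,-20],[2,10,-20],[2,18,-20],[2,18,-20]],"grip":[1,1,1,1,1]}';python3 go.py
python3 - <<'E'
from h import *
s=r.sense();p=s['tcp_pos'];M=R.from_rotvec(s['orientation']).as_matrix()
for o in [(x,y,-.02) for x in(.0175,-.0175) for y in(.0075,-.0075)]:
    print(o,((proj("scene",[p+M@np.array(o)])[0]+.5-(325,140))*10).round())
b=cv2.resize(np.ascontiguousarray(r.capture("scene")[140:195,325:400,::-1]),None,fx=10,fy=10,interpolation=0)
cv2.imwrite("pics/p2.png",b)
E
```

```text
time_s: 7.3
tcp_pos: [0.4741, 0.0976, 0.0348]
orientation: [1.97, 2.445, 0.004]
force: [0.5, -0.0, -0.7]
width: 0.0006
t 7.3 pos [0.4741 0.0976 0.0348] jig x,y mm -108.4 0.0 tip z 15.8 F [ 0.48 -0.03 -0.7 ] w 0.0006
tool x yaw 102.27 tilt [ 1.0e-04  2.9e-03 -1.0e+00]
(0.0175, 0.0075, -0.02) [358. 262.]
(0.0175, -0.0075, -0.02) [307. 234.]
(-0.0175, 0.0075, -0.02) [269. 341.]
(-0.0175, -0.0075, -0.02) [218. 312.]
```

View pics/p2.png

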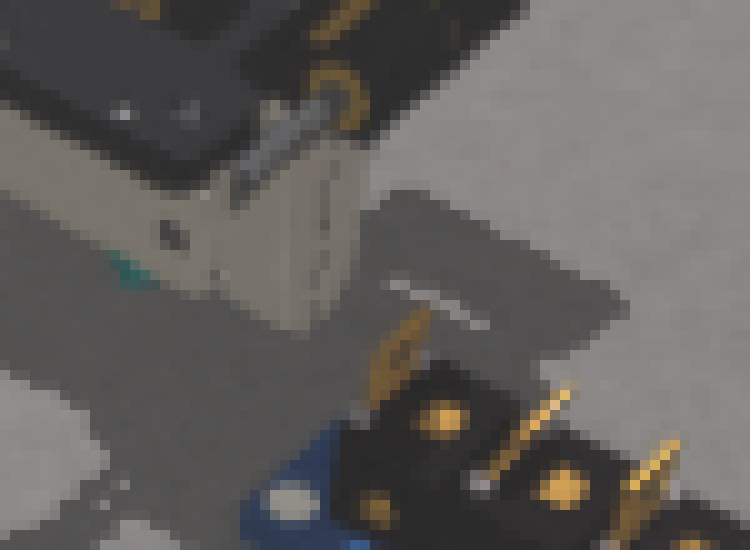

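```bash
python3 -m creep '{"rotation":[[0,0,0],[0,0,0],[0,0,0]],"slide":[[0,5,3],[0,10,5],[0,10,5]],"grip":[1,1,1]}';python3 go.py;python3 -m creep '{"rotation":[[0,0,0],[0,0,0],[0,0,0]],"slide":[[0,5,0],[0,10,0],[0,10,0]],"grip":[1,1,1]}';python3 go.py
python3 - <<'E'
from h import *
b=cv2.resize(np.ascontiguousarray(r.capture("scene")[140:195,325:400,::-1]),None,fx=10,fy=10,interpolation=0)
cv2.imwrite("pics/p3.png",b)
E
```

```text
time_s: 7.65
tcp_pos: [0.4823, 0.0994, 0.029]
orientation: [1.971, 2.446, 0.0]
force: [0.0, -0.2, 0.4]
width: 0.0004
t 7.65 pos [0.4823 0.0994 0.029 ] jig x,y mm -100.0 -0.0 tip z 10.0 F [ 0.02 -0.18  0.38] w 0.0004
tool x yaw 102.27 tilt [ 0.e+00  1.e-04 -1.e+00]
time_s: 7.95
tcp_pos: [0.4926, 0.1016, 0.0297]
orientation: [1.971, 2.445, 0.002]
force: [-0.0, 0.4, 0.2]
width: 0.0007
t 7.95 pos [0.4926 0.1016 0.0297] jig x,y mm -89.5 -0.0 tip z 10.7 F [-0.02  0.38  0.17] w 0.0007
tool x yaw 102.27 tilt [ 0.      0.0014 -1.    ]
```

View pics/p3.png

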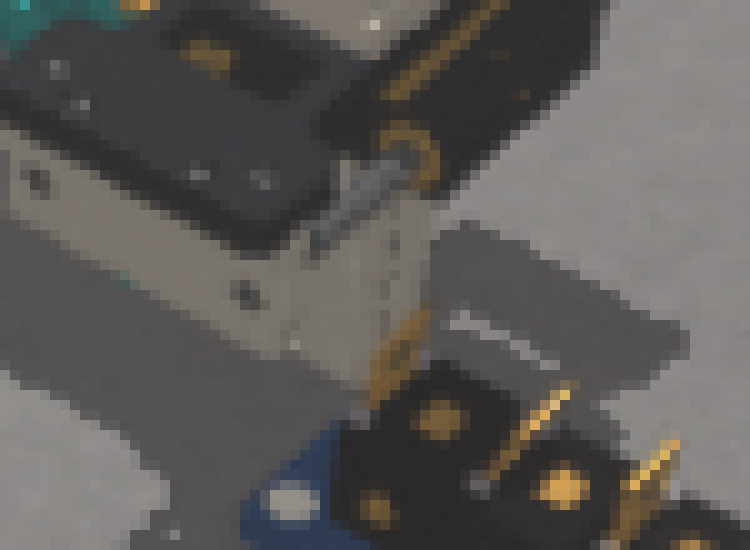

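```bash
python3 -m creep '{"rotation":[[0,0,0],[0,0,0],[0,0,0],[0,0,0]],"slide":[[0,0,-2],[0,2,-2],[0,4,-2],[0,4,-2]],"grip":[1,1,1,1]}';python3 go.py;python3 -m creep '{"rotation":[[0,0,0],[0,0,0],[0,0,0],[0,0,0]],"slide":[[0,2,0],[0,4,0],[0,6,0],[0,6,0]],"grip":[1,1,1,1]}';python3 go.py
python3 - <<'E'
from h import *
b=cv2.resize(np.ascontiguousarray(r.capture("scene")[140:195,325:400,::-1]),None,fx=10,fy=10,interpolation=0)
cv2.imwrite("pics/p4.png",b)
E
```

```text
time_s: 8.4
tcp_pos: [0.4953, 0.1021, 0.0316]
orientation: [-1.971, -2.446, 0.001]
force: [0.1, -0.3, 0.9]
width: 0.0002
t 8.4 pos [0.4953 0.1021 0.0316] jig x,y mm -86.7 -0.1 tip z 12.6 F [ 0.06 -0.26  0.91] w 0.0002
tool x yaw 102.27 tilt [-1.e-04 -4.e-04 -1.e+00]
time_s: 8.8
tcp_pos: [0.5021, 0.1036, 0.0316]
orientation: [1.971, 2.445, 0.002]
force: [-1.0, -0.1, 0.1]
width: 0.0004
t 8.8 pos [0.5021 0.1036 0.0316] jig x,y mm -79.7 -0.1 tip z 12.6 F [-0.99 -0.05  0.08] w 0.0004
tool x yaw 102.27 tilt [ 1.0e-04  1.6e-03 -1.0e+00]
```

View pics/p4.png

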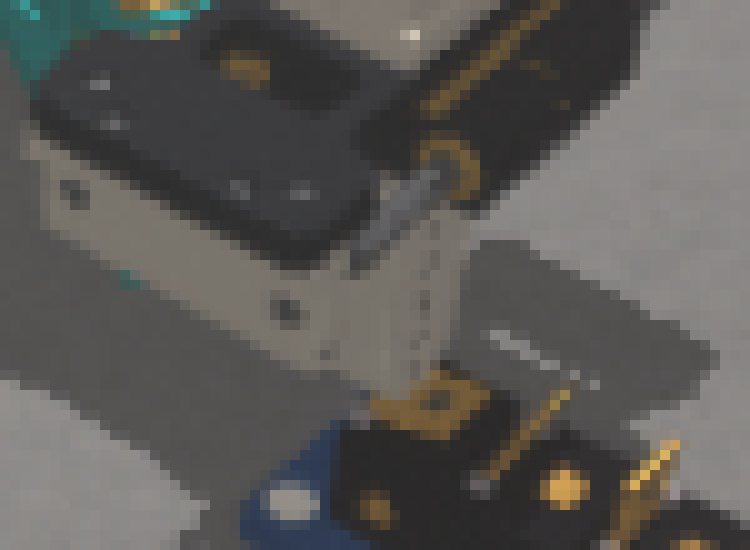

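```bash
python3 -m creep '{"rotation":[[0,0,0],[0,0,0],[0,0,0],[0,0,0]],"slide":[[0,4,0],[0,8,0],[0,12,0],[0,12,0]],"grip":[1,1,1,1]}';python3 go.py;python3 -m creep '{"rotation":[[0,0,0],[0,0,0]],"slide":[[0,0,0.5],[0,0,1]],"grip":[1,1]}';python3 -m creep '{"rotation":[[0,0,0],[0,0,0]],"slide":[[0,0,0.5],[0,0,0.5]],"grip":[1,1]}';python3 go.py
python3 - <<'E'
from h import *
b=cv2.resize(np.ascontiguousarray(r.capture("scene")[140:195,325:400,::-1]),None,fx=10,fy=10,interpolation=0)
cv2.imwrite("pics/p5.png",b)
E
```

```text
time_s: 9.25
tcp_pos: [0.5144, 0.1064, 0.0316]
orientation: [1.97, 2.445, 0.003]
force: [-0.2, 0.8, 0.3]
width: 0.0005
t 9.25 pos [0.5144 0.1064 0.0316] jig x,y mm -67.2 0.0 tip z 12.6 F [-0.18  0.78  0.35] w 0.0005
tool x yaw 102.27 tilt [ 1.0e-04  2.1e-03 -1.0e+00]
time_s: 9.45
tcp_pos: [0.5133, 0.1061, 0.0306]
orientation: [1.971, 2.446, 0.001]
force: [0.1, -0.2, 0.7]
width: 0.0008
time_s: 9.65
tcp_pos: [0.5131, 0.1061, 0.0303]
orientation: [1.971, 2.446, 0.001]
force: [0.8, 0.1, 1.8]
width: 0.0005
t 9.65 pos [0.5131 0.1061 0.0303] jig x,y mm -68.4 -0.0 tip z 11.3 F [0.81 0.05 1.84] w 0.0005
tool x yaw 102.28 tilt [-0.e+00  6.e-04 -1.e+00]
```

View pics/p5.png

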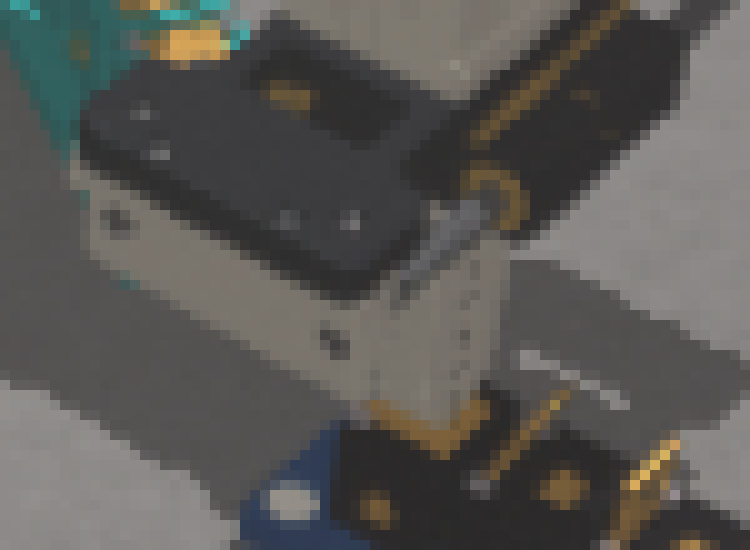

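```bash
for i in 1 2; do python3 -m creep '{"rotation":[[0,0,0]],"slide":[[0,0,0]],"grip":[1]}'|grep force; done; python3 -m creep '{"rotation":[[0,0,0],[0,0,0]],"slide":[[0,0,0.5],[0,0,0.5]],"grip":[1,1]}';for i in 1 2; do python3 -m creep '{"rotation":[[0,0,0]],"slide":[[0,0,0]],"grip":[1]}'|grep force; done;python3 go.py
```

```text
force: [1.2, 0.1, 3.3]
force: [0.7, 1.0, 2.8]
time_s: 10.1
tcp_pos: [0.5132, 0.1061, 0.0302]
orientation: [1.971, 2.446, 0.001]
force: [-0.7, 0.3, 6.4]
width: 0.0001
force: [-1.4, -0.1, 5.9]
force: [-0.8, -0.0, 6.8]
t 10.3 pos [0.5132 0.1061 0.0302] jig x,y mm -68.4 -0.1 tip z 11.2 F [-0.78 -0.01  6.77] w 0.0002
tool x yaw 102.28 tilt [-0.e+00  6.e-04 -1.e+00]
```

```bash
python3 -m creep '{"rotation":[[0,0,0],[0,0,0],[0,0,0],[0,0,0],[0,0,0]],"slide":[[0,0,-1.5],[0,3,-3],[0,8,-3],[0,13,-2.5],[0,17,-2.5]],"grip":[1,1,1,1,1]}';python3 -m creep '{"rotation":[[0,0,0],[0,0,0],[0,0,0],[0,0,0],[0,0,0]],"slide":[[0,3,0],[0,6,0],[0,10,0],[0,14,0],[0,17,0]],"grip":[1,1,1,1,1]}';python3 -m creep '{"rotation":[[0,0,0],[0,0,0],[0,0,0]],"slide":[[0,0,0.7],[0,0,1.5],[0,0,1.5]],"grip":[1,1,1]}';python3 go.py;  python3 - <<'E'
from h import *
b=cv2.resize(np.ascontiguousarray(r.capture("scene")[140:220,330:435,::-1]),None,fx=7,fy=7,interpolation=0)
cv2.imwrite("pics/p6.png",b)
E
```

```text
time_s: 10.8
tcp_pos: [0.5297, 0.1097, 0.0317]
orientation: [-1.971, -2.446, 0.001]
force: [-2.6, -0.6, 1.0]
width: 0.0002
time_s: 11.3
tcp_pos: [0.5473, 0.1135, 0.0322]
orientation: [1.971, 2.445, 0.002]
force: [-0.4, 0.9, 0.8]
width: 0.0008
time_s: 11.6
tcp_pos: [0.5463, 0.1133, 0.0305]
orientation: [1.971, 2.446, 0.0]
force: [0.3, -0.2, -0.7]
width: 0.0007
t 11.6 pos [0.5463 0.1133 0.0305] jig x,y mm -34.5 -0.1 tip z 11.5 F [ 0.33 -0.18 -0.66] w 0.0007
tool x yaw 102.28 tilt [-0.e+00  4.e-04 -1.e+00]
```

View pics/p6.png

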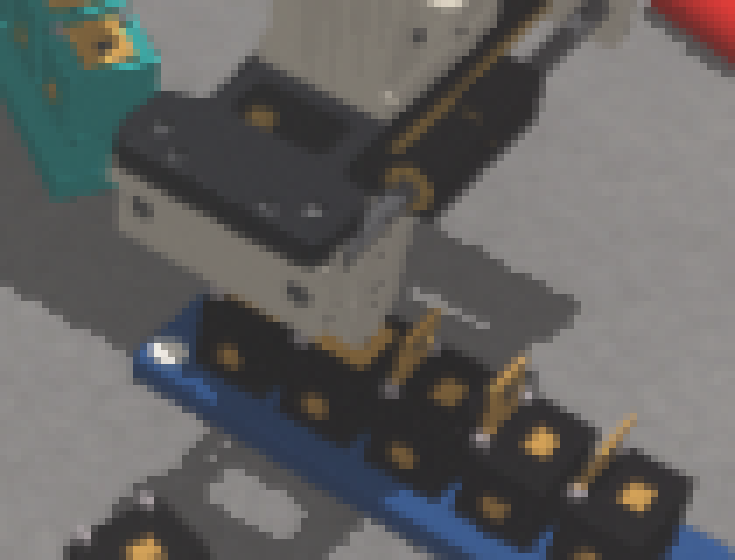

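```bash
python3 -m creep '{"rotation":[[0,0,0],[0,0,0],[0,0,0]],"slide":[[0,0,0.5],[0,0,0.7],[0,0,0.7]],"grip":[1,1,1]}';python3 -m creep '{"rotation":[[0,0,0]],"slide":[[0,0,0]],"grip":[1]}'|grep force
```

```text
time_s: 11.95
tcp_pos: [0.5462, 0.1133, 0.0303]
orientation: [1.971, 2.446, 0.0]
force: [-0.5, -0.6, 4.2]
width: 0.0002
force: [-1.4, -0.2, 5.2]
```

```bash
python3 -m creep '{"rotation":[[0,0,0],[0,0,0],[0,0,0],[0,0,0],[0,0,0]],"slide":[[0,0,-1.5],[0,3,-2.7],[0,8,-2.7],[0,13,-2.2],[0,17,-2.2]],"grip":[1,1,1,1,1]}';python3 -m creep '{"rotation":[[0,0,0],[0,0,0],[0,0,0],[0,0,0],[0,0,0]],"slide":[[0,3,0],[0,6,0],[0,10,0],[0,14,0],[0,17,0]],"grip":[1,1,1,1,1]}';python3 -m creep '{"rotation":[[0,0,0],[0,0,0],[0,0,0],[0,0,0]],"slide":[[0,0,0.8],[0,0,1.5],[0,0,2],[0,0,2]],"grip":[1,1,1,1]}';python3 -m creep '{"rotation":[[0,0,0]],"slide":[[0,0,0]],"grip":[1]}'|grep force;python3 go.py
```

```text
time_s: 12.55
tcp_pos: [0.5623, 0.1167, 0.0317]
orientation: [-1.97, -2.445, 0.003]
force: [-4.3, -0.4, 2.8]
width: 0.0006
time_s: 13.05
tcp_pos: [0.5804, 0.1207, 0.0321]
orientation: [1.971, 2.446, 0.002]
force: [0.0, -0.6, 0.0]
width: 0.0005
time_s: 13.45
tcp_pos: [0.5798, 0.1206, 0.0303]
orientation: [1.971, 2.446, 0.001]
force: [0.2, -0.7, -0.1]
width: 0.0003
force: [0.1, 0.4, 1.8]
t 13.55 pos [0.5798 0.1206 0.0303] jig x,y mm -0.2 -0.1 tip z 11.3 F [0.11 0.35 1.8 ] w 0.0006
tool x yaw 102.28 tilt [ 0.     0.001 -1.   ]
```

```bash
python3 -m creep '{"rotation":[[0,0,0],[0,0,0],[0,0,0]],"slide":[[0,0,0.3],[0,0,0.3],[0,0,0.3]],"grip":[1,1,1]}';  python3 - <<'E'
from h import *
b=cv2.resize(np.ascontiguousarray(r.capture("scene")[145:245,335:445,::-1]),None,fx=6,fy=6,interpolation=0)
cv2.imwrite("pics/p7.png",b)
E
```

```text
time_s: 13.85
tcp_pos: [0.5798, 0.1205, 0.0303]
orientation: [1.971, 2.446, 0.001]
force: [-0.3, -0.7, 5.2]
width: 0.0002
```

View pics/p7.png

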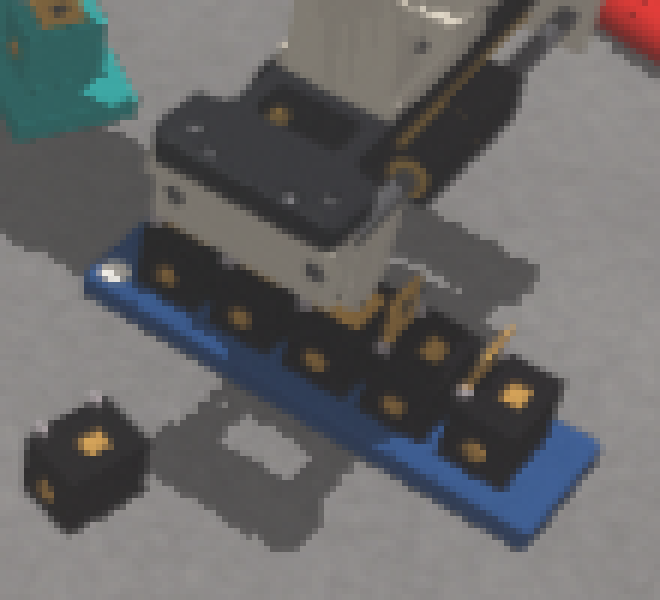

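```bash
python3 -m creep '{"rotation":[[0,0,0],[0,0,0],[0,0,0],[0,0,0],[0,0,0]],"slide":[[0,0,-2],[0,3,-4],[0,8,-4],[0,13,-3.5],[0,17,-3]],"grip":[1,1,1,1,1]}';python3 -m creep '{"rotation":[[0,0,0],[0,0,0],[0,0,0],[0,0,0],[0,0,0]],"slide":[[0,3,0],[0,6,0.5],[0,10,1],[0,14,1],[0,17,1]],"grip":[1,1,1,1,1]}';python3 -m creep '{"rotation":[[0,0,0],[0,0,0],[0,0,0],[0,0,0]],"slide":[[0,0,0.8],[0,0,1.5],[0,0,2],[0,0,2]],"grip":[1,1,1,1]}';python3 -m creep '{"rotation":[[0,0,0]],"slide":[[0,0,0]],"grip":[1]}'|grep force;python3 go.py
```

```text
time_s: 14.4
tcp_pos: [0.5956, 0.1239, 0.0324]
orientation: [-1.97, -2.445, 0.003]
force: [-3.4, -0.1, 3.7]
width: 0.0008
time_s: 14.9
tcp_pos: [0.6136, 0.1279, 0.0318]
orientation: [1.971, 2.446, 0.002]
force: [-0.4, -0.2, 1.1]
width: 0.0003
time_s: 15.3
tcp_pos: [0.6132, 0.1279, 0.0303]
orientation: [1.971, 2.445, 0.002]
force: [0.8, 0.2, 3.2]
width: 0.0002
force: [1.6, 0.7, 3.1]
t 15.4 pos [0.6132 0.1278 0.0303] jig x,y mm 34.0 -0.1 tip z 11.3 F [1.58 0.66 3.14] w 0.0006
tool x yaw 102.28 tilt [ 0.      0.0016 -1.    ]
```

```bash
python3 -m creep '{"rotation":[[0,0,0],[0,0,0]],"slide":[[0,0,0.2],[0,0,0.2]],"grip":[1,1]}'|grep force; python3 -m creep '{"rotation":[[0,0,0],[0,0,0],[0,0,0],[0,0,0],[0,0,0]],"slide":[[0,0,-2],[0,3,-4],[0,8,-4],[0,13,-3.5],[0,17,-3]],"grip":[1,1,1,1,1]}';python3 -m creep '{"rotation":[[0,0,0],[0,0,0],[0,0,0],[0,0,0],[0,0,0]],"slide":[[0,3,0],[0,6,0.5],[0,10,1],[0,14,1],[0,17,1]],"grip":[1,1,1,1,1]}';python3 -m creep '{"rotation":[[0,0,0],[0,0,0],[0,0,0],[0,0,0]],"slide":[[0,0,0.8],[0,0,1.5],[0,0,2],[0,0,2]],"grip":[1,1,1,1]}';python3 -m creep '{"rotation":[[0,0,0]],"slide":[[0,0,0]],"grip":[1]}'|grep force;python3 go.py
```

```text
force: [0.6, -1.9, 4.8]
time_s: 16.1
tcp_pos: [0.6291, 0.1313, 0.0322]
orientation: [-1.971, -2.446, 0.002]
force: [-2.4, -0.6, 3.0]
width: 0.0007
time_s: 16.6
tcp_pos: [0.6467, 0.1351, 0.0316]
orientation: [1.971, 2.446, 0.001]
force: [-0.1, 0.0, 0.2]
width: 0.0003
time_s: 17.0
tcp_pos: [0.6466, 0.1351, 0.0303]
orientation: [1.97, 2.445, 0.002]
force: [-0.4, 0.3, 4.1]
width: 0.0001
force: [0.0, 0.9, 4.1]
t 17.1 pos [0.6466 0.1351 0.0303] jig x,y mm 68.1 -0.1 tip z 11.3 F [0.   0.95 4.1 ] w 0.0003
tool x yaw 102.27 tilt [ 0.      0.0019 -1.    ]
```

Leaf 5 is down with about 4 N on it. I'll raise the tool straight up, move it aside and check.

```bash
python3 -m creep '{"rotation":[[0,0,0],[0,0,0],[0,0,0],[0,0,0],[0,0,0]],"slide":[[0,0,-20],[0,0,-60],[0,0,-100],[30,0,-130],[70,0,-140]],"grip":[1,1,1,1,1]}';python3 -m creep '{"rotation":[[0,0,0],[0,0,0],[0,0,0],[0,0,0],[0,0,0]],"slide":[[40,0,0],[80,-20,0],[120,-40,0],[150,-50,0],[150,-50,0]],"grip":[1,1,1,1,1]}';python3 - <<'E'
from h import *
t=r.capture("top");s=r.capture("scene")
cv2.imwrite("pics/f_top.png",t[:,:,::-1])
cv2.imwrite("pics/f_tc.png",cv2.resize(np.ascontiguousarray(t[135:220,255:330,::-1]),None,fx=7,fy=7,interpolation=2))
cv2.imwrite("pics/f_sc.png",cv2.resize(np.ascontiguousarray(s[165:240,335:445,::-1]),None,fx=7,fy=7,interpolation=2))
E
```

```text
time_s: 17.6
tcp_pos: [0.6334, 0.2007, 0.1731]
orientation: [1.976, 2.436, 0.005]
force: [1.1, -0.1, -0.1]
width: 0.0004
time_s: 18.1
tcp_pos: [0.5445, 0.3462, 0.1687]
orientation: [-1.954, -2.452, 0.001]
force: [0.0, 0.3, 0.8]
width: 0.0002
```

View pics/f_sc.png

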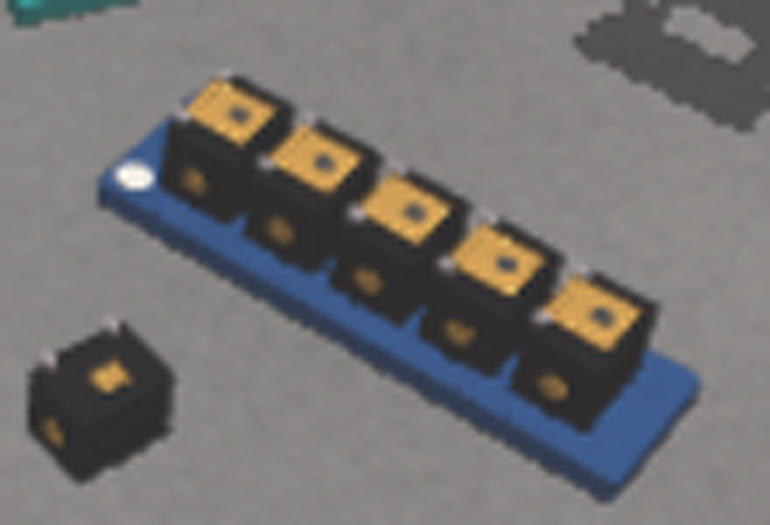

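View pics/f_tc.png

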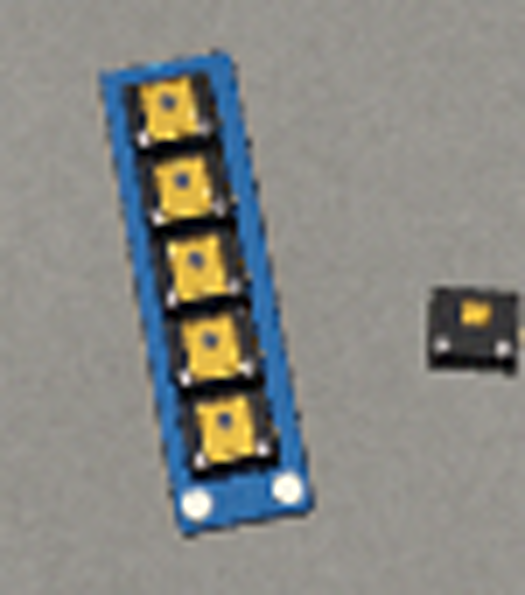

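View pics/f_top.png

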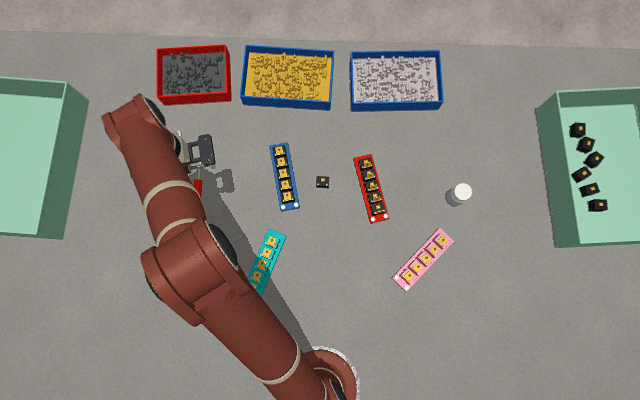

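All five blue leaves are flat, with their centre holes running from (227,420) to (168,103) in the top crop. The blue plate's corners are at the same pixels as before, the red leaves are still up, and the arm is clear. I'm handing in.

```bash
python3 -m creep '{"rotation":[[0,0,0],[0,0,0],[0,0,0]],"slide":[[0,0,0],[0,0,0],[0,0,0]],"grip":[1,1,1]}'; python3 -c "
from cell import r
print(r.job_done())"
```

```text
time_s: 18.5
tcp_pos: [0.5511, 0.3376, 0.1694]
orientation: [1.974, 2.443, -0.001]
force: [-0.2, -1.0, -0.1]
width: 0.0006
the job is handed in; nothing more can be done
None
```

The five leaves on the blue jig are folded flat, in order from the white-dot end, and the job was handed in at about 18.5 s. I used the closed fingertips. For each leaf I pushed it over from slightly above, then pressed it flat with about 4–7 N. The largest sideways force I read was about 4 N.

**Final checks:** both cameras show all five leaves flat and the blue jig's corners at the same pixels as at the start. The red jig still has its leaves up, and the spare block and the pink jig and jar look as they were. At the end the arm hid part of the driver and of the turquoise jig from the top camera. The tool never went low near the driver. It worked beside the turquoise jig, and I felt no contact there.

**One disagreement:** the true fingertip height did not match the reported TCP plus the stated 19 mm. The fingertips were about 33 mm higher than that by touch, and about 39 mm higher by the camera. A light downward probe towards the bare bench near the jig confirmed it, meeting nothing even below the computed zero height. I therefore set the working height from contact with leaf 1 on its block instead.

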